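# Pass the ear bar through its clamp and start the clamp screw on its thread

### The job

Slide the ear bar, tip first, through the bore of the bench clamp until the clamp sits about midway along the bar, and let go of the bar. Then start the clamp's wing screw without crossing its thread: turn it backward (anticlockwise from above) until it drops one pitch into the start of the thread, then forward one full turn. Finish while holding the screw's wing in the fingers, the bar still through the clamp, and leave everything else on the bench where it is.

Things in the scene. Friction and masses are not known exactly. Their poses are not given: they have to be found in the camera images.
- clamp: Fixed pinch clamp, 122 x 64 mm steel base 10 mm thick; origin under its centre, z up. Bar block at x -46..-10, y -15..15 mm, up to z 56. Its upper jaw (top z 56, 26 mm wide) reaches over a threaded boss (35 mm wide, top z 32) whose axis, the screw's, is vertical at x +28, y 0.
- bore (a point): Centre of the round bar bore: 12 mm wide, 30 mm long, running along the clamp's y axis through the block, both ends open; at clamp x -28, y 0, z 38 mm. Axes as the clamp's.
- ear_bar: Graduated round steel ear bar, 8.5 mm thick, 108 mm long, 35 g, lying on the bench; origin under its middle. +y runs along the bar to the tip (y +54 mm), which fits the bore; the square head (12 mm wide, y -54..-46) does not. It starts on the robot's right of the clamp, tip roughly towards it.
- bar_mid (a point): Middle of the ear bar, on its axis, 4.3 mm above its underside; axes as the bar's.
- wing (a point): Middle of the wing of the clamp screw, on the screw axis. The wing is a flat upright grip, 30 mm long (point's x axis), 10 mm thick (y), 17 mm high (z -8.5..8.5); under it a hub 13 mm and a washer 14 mm wide, 5 mm together. z is up. At screw_height 0 this point is 83.5 mm above the bench, so the wing underside is 17 to 18 mm above the upper jaw at the start, 9 mm when done.
- screw_turn (a joint): Angle of the screw, rad: grows clockwise seen from above (forward, tightening). Right-hand thread; turning friction tiny. Starts at 1.2 to 3.0 with the screw tip resting on the boss's first thread, not engaged. Backward, the tip climbs this thread, and just below 0 it runs off its upper end and drops 5 mm; forward from there it engages.
- screw_height (a joint): Height of the screw, m, up: 0 at the crest of the lead, just before the drop; -0.005 just after; -0.010 one full turn forward of that; 5 mm a turn; range -0.0138 to 0.003. The screw (140 g) rides loose in the upper jaw and rises and falls by its own weight: fingers a few mm apart from the wing (opening about 17 mm) turn it and let it slide; a tight pinch holds it up.
- vial_a: Bystander, to be left alone: one of two small capped vials, 26 x 55 mm, standing.
- vial_b: Bystander, to be left alone: the other small capped vial, 26 x 55 mm, standing.
- hex_driver: Bystander, to be left alone: hex driver with plastic handle, 161 mm, lying.
- forceps_b: Bystander, to be left alone: fine forceps, 114 mm, lying flat.
- syringe_a: Bystander, to be left alone: capped syringe, 140 mm, lying.
- bar_adapter: Bystander, to be left alone: black bar adapter, 89 mm, lying.
- hex_key: Bystander, to be left alone: black hex key, 89 mm, lying flat.
- pen: Bystander, to be left alone: slim pen, 145 mm, lying.

How it is judged (in metres and radians):
On the way, in this order (a step that is already met when the one before it is completed fails the run):
1. the ear bar lies through the clamp's bore, its middle within 20 mm of the clamp's, and the fingers have let go of it (x of bar_mid in the frame of bore between -0.004 and 0.004 m and z of bar_mid in the frame of bore between -0.005 and 0.005 m and y of bar_mid in the frame of bore between -0.02 and 0.02 m and angle between the y axis of ear_bar and the y axis of clamp, either way round below 0.2 rad and contact force between the fingers and ear_bar below 0.1 N), for 0.2 s.
2. the screw, turned backward past the end of its lead, has dropped into the start of the thread (value of joint screw_turn below 0 rad and value of joint screw_height below -0.0035 m), for 0.1 s.
At the end, for the whole second after the job is handed in: The bar lies through the bore, its middle within 20 mm of the bore's, untouched by the fingers; the screw is engaged one turn (within 0.35 turn: height -8.25 to -11.75 mm) and the fingers hold its wing with more than 2 N (all of step 1 and value of joint screw_height between -0.01175 and -0.00825 m and contact force between the fingers and screw_turn above 2 N); the arm keeps its last pose, push and grip.
It fails at once if the screw is driven forward before its thread has dropped in (value of joint screw_turn above 5.5 rad and value of joint screw_height above -0.0065 m).
It fails at once if another loose thing on the bench is moved more than 30 mm (distance of any of vial_a, vial_b, hex_driver, forceps_b, syringe_a, bar_adapter, hex_key, pen from where it was at the start of the episode above 0.03 m).
It also fails if it takes over 72 s, if anything falls off the work surface, if the arm or the gripper's body presses on something with over 40 N, if the wrist force passes 120 N, or if a joint passes its speed limit or range.

### The arm

A 6-joint arm with a two-finger parallel gripper is mounted at the origin on a cart in front of the work surface, level with it; the furniture and walls round the work are solid. World frame = base frame: x ahead of the robot, y to its left, z up, the work surface at z = 0. Lengths are in mm, angles in rad, forces in N, time in s.
With the tool pointing down it reaches from about 275 to 750 mm from the base axis. Payload 10.2 kg.
Tool frame: the origin (TCP) lies midway between the tips of the shut fingers; the grasp point (between the pads) lies 19 mm behind it; z points along the fingers, y is the direction in which the jaws open and shut (so a half turn about z gives the same grasp; the last joint's range is limited). The gripper opens to 85 mm and grips with 20 to 120 N. Pads are 22 mm wide; open, the fingers measure 114 mm over their backs; the gripper's body (76 mm by 85 mm) begins 54 mm behind the grasp point. The pads swing forward as they close: fully open they stand 13 mm farther back than shut.
Start: joints at [-1.564, 0.313, 1.498, -0, 1.331, -0.223], TCP at [119.572, -511.208, 231.294] pointing down, gripper open.
Joint ranges: [-2.94, 2.94], [-0.97, 2.17], [0.19, 2.56], [-1.23, 4.37], [0.02, 3.11], [-2.88, 2.88]. Speed limits (rad/s): [2.39, 2.39, 3.01, 3.14, 3.14, 3.14].

### API

Orientations are given as a unit quaternion [w, x, y, z].
In Python, from plant import robot gives the robot as it stands.
- The arm moves only by the tool jog_arm, never from a script. Its argument "deltas" is a list of rows, each a list of 7 numbers: the shift along the tool's x, y, z in units of 50 mm (1.0 is 50 mm), then the turn, a rotation vector about the tool's x, y, z in units of 5 degrees (1.0 is 5 degrees), then the closure, from 0 (fully open) to 1 (shut). In form: [[dx, dy, dz, ax, ay, az, gripper], ...]. A call has 1 to 20 rows; each row shifts and turns the commanded pose from where the row before left it, along the tool's axes as they then stand; what a row does not reach is not made up. A row lasts 1/10 s, in which the tool goes at most 50 mm and 8.59 degrees, less where a joint would pass 70% of its speed; a pose out of reach is approached as far as the arm can. A call is refused whole if a number of a shift passes 1 or a number of a turn 1, either way. A call with a gripper value outside its range is refused whole. The fingers move at their own pace and stop on an object; "force" is the grip in N (left out, the last holds). Time passes only in rows, so rows that do not move let the fingers close. It gives the time, the measured TCP pose, the force and the opening at its end, in the units of the state.
- robot.sense(): the state, without advancing time (a new reading comes with each control period).
- robot.get_image(name): name is "scene" or "top" or "wrist"; returns (picture, depth): 400x640x3 uint8, red, green, blue; 400x640 float32, mm along the optical axis (not along the pixel's ray), 0 where there is no reading.
- robot.camera_model(name): a dict with "fov_y" (degrees; the focal length in pixels is half the picture's height over the tangent of half this angle, whatever the lens; pixels are square), "cx", "cy" (the principal point, pixels), "rvec" (rotation vector, rad) and "tvec" (3), from world to camera coordinates, as OpenCV has them. Camera axes: x right, y down, z forward; pixel columns grow to the right and rows downward; lengths in mm; the calibration is good to about 2 mm. The wrist camera is an equidistant fisheye: a pixel r from the principal point sees the ray r / f radians off the axis. A picture is of the moment at which its call begins: read the wrist's pose just before it. camera_model takes no time and is no camera call; for the wrist camera it gives the pose at the moment of the call.
- robot.sign_off(): hands the job in, once; it reports no verdict.
Trained networks look in the newest picture that a camera, given by its name, has taken for a name from the list of things; names that differ only in an ending like _2 or _b are one class to them, and where a whole thing is asked for, a point or a joint stands for the part that bears it (a point fixed in the world has none). Each returns a list of dicts, best first, with "score" (0 to 1); they miss things now and then, are a little off and sometimes report something else, mostly with a low value. They report only what shows in the picture. A call takes as long as a camera call.
- robot.recognise(camera, target): "centre" ([column, row] in pixels, amid what is visible of it).
The state is a dict: "time_s": time; "joint_positions": joint angles; "joint_velocities": joint speeds; "joint_efforts": joint torques, N m; "tool_pos": TCP position; "tcp_rot": TCP orientation; "contact_force": force on the tool from outside, world axes, zero at the start; "ft_torque": the same for the moment, N m; "opening": opening from 0.0 (shut) to 1.0 (fully open).
Only numpy, scipy, OpenCV 4.12 (cv2) and the standard library are available. Lean on these libraries where they do the work, as an engineer would, in place of code of your own. Each camera call takes 0.05 s, during which the arm holds its last target. There are 200 camera calls.

## Working session

There is one attempt and no reset: what is moved stays moved. The work goes in short steps, Python scripts to look and compute and a tool call to move; the robot and the scene stay as the last step left them, time stands still between calls to the robot, and variables do not carry over. Pictures are saved under pics/ and viewed, about 8 in all and at most 12, crops included, and the job is handed in when it is done.

Besides the shell and the picture viewer there is one more tool, called after "Call:" as name(argument=value, ...), one argument or row to a line, values as JSON. jog_arm: Moves the arm, as the interface text tells. Its arguments: {"type":"object","properties":{"deltas":{"type":"array"},"force":{"type":"number"}},"required":["deltas"]}

```bash
ls; mkdir -p pics; cat > h.py <<'E'
from plant import robot
import numpy as np, cv2
from scipy.spatial.transform import Rotation as R
def cam(n):
    m=robot.camera_model(n); f=200/np.tan(np.radians(m['fov_y']/2))
    return m,f,R.from_rotvec(np.array(m['rvec']).ravel()).as_matrix(),np.array(m['tvec']).ravel()
def cloud(n,d,c=None):
    m,f,Rm,t=c or cam(n)
    v,u=np.mgrid[0:400,0:640]
    x=(u-m['cx'])/f; y=(v-m['cy'])/f
    if n=='wrist':
        r=np.hypot(x,y)+1e-9; s=np.tan(np.minimum(r,1.5))/r; x=x*s;y=y*s
    P=np.stack([x*d,y*d,d],-1)
    return (P-t)@Rm   # R^T(P-t)
def proj(n,p):
    m,f,Rm,t=cam(n); q=Rm@np.array(p)+t
    return m['cx']+f*q[0]/q[2], m['cy']+f*q[1]/q[2]
E
python3 - <<'E'
from h import *
s=robot.sense(); print(s)
for n in ['scene','top']:
    im,d=robot.get_image(n); cv2.imwrite(f'pics/{n}0.png',im[...,::-1]); np.save(f'{n}0.npy',d)
    P=cloud(n,d)
    print(n,robot.camera_model(n))
    for t in ['clamp','ear_bar','wing','vial_a','hex_driver','pen','bar_adapter']:
        for r in robot.recognise(n,t)[:2]:
            c=np.round(r['centre']).astype(int); print(n,t,c,round(r['score'],2),P[c[1],c[0]].round(0))
E
```

```text
pics
{'time_s': 0.0, 'joint_positions': array([-1.56438796e+00,  3.13433742e-01,  1.49846102e+00, -3.22536501e-05,
        1.33099202e+00, -2.23420136e-01]), 'joint_velocities': array([-1.61929981e-04, -5.74904214e-04,  7.79568193e-05, -7.87373703e-04,
       -1.08596627e-04, -3.94513771e-04]), 'joint_efforts': array([ 1.71814042e-05, -4.12267184e+01, -2.59743243e+01, -1.37315001e-04,
        4.11693327e-03, -9.33457642e-06]), 'tool_pos': array([ 119.56865861, -510.92935562,  230.73438289]), 'tcp_rot': array([-6.44958186e-04,  9.93403971e-01,  1.14665299e-01,  5.45021773e-05]), 'contact_force': array([-0.61254206, -0.27997564, -0.06607526]), 'ft_torque': array([0.00511643, 0.00908092, 0.01893711]), 'opening': 0.9996282884519925}
scene {'fov_y': 42.91907781210504, 'cx': 312.5889152556951, 'cy': 203.19199122737783, 'rvec': array([ 0.92027345, -2.42178185,  1.14971031]), 'tvec': array([ 479.00795118,  185.05092092, 1362.87833377])}
scene clamp [298 226] 0.89 [500. 222.  18.]
scene wing [297 303] 0.61 [319. 421.  -3.]
scene wing [295 202] 0.42 [533. 198.  76.]
scene vial_a [268 206] 0.54 [607. 238.  45.]
scene vial_a [250 215] 0.42 [615. 303.  47.]
scene hex_driver [225 275] 0.77 [524. 482.   3.]
scene pen [229 250] 0.57 [593. 409.  -3.]
scene pen [354 246] 0.55 [338. 164.  -0.]
top {'fov_y': 43.1261067769114, 'cx': 317.88751325611014, 'cy': 200.4618447375838, 'rvec': array([ 2.17698953, -2.19999508,  0.0851667 ]), 'tvec': array([ 137.69668174,  479.36688546, 1200.64374137])}
top clamp [287 187] 0.98 [510. 205.  57.]
top clamp [274 144] 0.27 [612. 235.  54.]
top ear_bar [359 210] 0.57 [458.  33.   1.]
top wing [289 176] 0.45 [532. 198.  88.]
top vial_a [247 138] 0.71 [626. 297.  57.]
top vial_a [277 142] 0.64 [617. 227.  54.]
top hex_driver [163 182] 0.85 [529. 503.  22.]
top pen [307 265] 0.59 [326. 160.   5.]
top pen [290 175] 0.48 [534. 196.  92.]
top bar_adapter [437 200] 0.51 [ 480. -158.    0.]
```

```bash
python3 - <<'E'
from h import *
im=cv2.imread('pics/top0.png'); a=im[90:310,120:480]; cv2.imwrite('pics/topc.png',cv2.resize(a,None,fx=2.2,fy=2.2,interpolation=cv2.INTER_CUBIC))
E
```

```text
(no output)
```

View pics/topc.png

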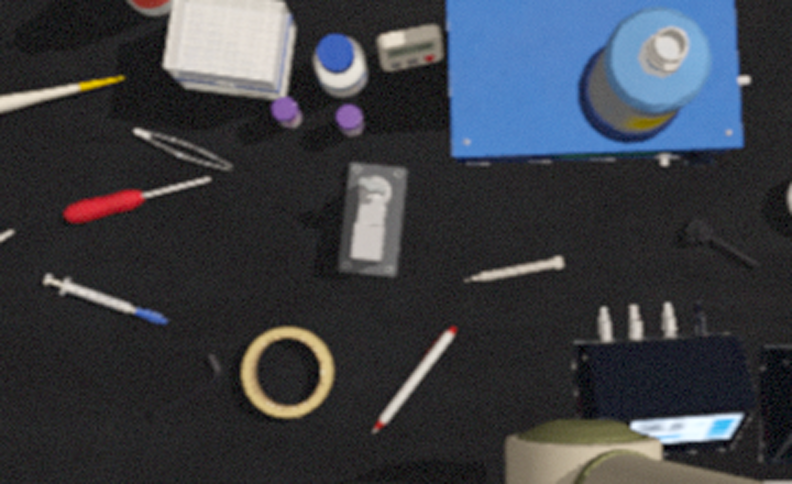

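The top view shows the clamp at crop (372,220) with its long side along world x. The ear bar runs from its tip at (467,279) to its head at (563,262), and the vials are at (286,110) and (349,120). Next I'll check obstacle heights and do a coarse fit.

```bash
python3 - <<'E'
from h import *
d=np.load('top0.npy');P=cloud('top',d);im=cv2.imread('pics/top0.png')
g=im.max(2)
m=(g>110); m[:200]=0;m[222:]=0;m[:,:325]=0;m[:,382:]=0
q=P[m]; print(len(q),q.mean(0)); v=np.linalg.svd(q[:,:2]-q[:,:2].mean(0))[2][0]; print('bar dir',v,(q[:,:2]-q[:,:2].mean(0))@v[:,None].__abs__() .max() if 0 else np.ptp((q[:,:2]-q[:,:2].mean(0))@v))
X=P.reshape(-1,3); ok=d.ravel()>0
for x in range(300,760,40):
    print(x,[int(X[ok&(abs(X[:,0]-x)<20)&(abs(X[:,1]-y)<20)][:,2].max(initial=-1)) for y in range(320,-340,-40)])
# clamp block top
k=ok&(abs(X[:,2]-57)<8)&(abs(X[:,0]-510)<60)&(abs(X[:,1]-205)<40); q=X[k];print(len(q),q.mean(0),cv2.minAreaRect(q[:,:2].astype(np.float32)))
k=ok&(X[:,2]<25)&(X[:,2]>5)&(abs(X[:,0]-510)<75)&(abs(X[:,1]-205)<50); q=X[k];print(len(q),q.mean(0),cv2.minAreaRect(q[:,:2].astype(np.float32)))
m_,f,Rm,t=cam('wrist');s=robot.sense();T=R.from_quat(np.roll(s['tcp_rot'],-1)).as_matrix()
print('wrist cam pos in tool',T.T@(-Rm.T@t-s['tool_pos']),'axes in tool\n',T.T@Rm.T,f)
E
```

```text
182 [452.56632832  40.30890856   5.85855838]
bar dir [ 0.17745725 -0.98412851] 103.87246267758425
300 [29, 29, 26, 11, 13, 7, 243, 272, 314, 448, 671, 680, 679, 654, 143, 141, 143]
340 [29, 30, 30, 6, 13, 10, 7, 6, 135, 140, 143, 145, 141, 125, 135, 133, 135]
380 [30, 30, 28, 6, 8, 13, 6, 7, 113, 114, 118, 117, 119, 12, 111, 108, 105]
420 [7, 5, 5, 7, 6, 6, 7, 7, 6, 57, 57, 55, 55, 6, 51, 54, 35]
460 [6, 7, 58, 60, 14, 6, 14, 13, 13, 5, 7, 5, 12, 14, 6, 6, 39]
500 [8, 7, 56, 62, 14, 5, 7, 5, 5, 7, 8, 7, 20, 7, 36, 39, 40]
540 [5, 6, 15, 95, 17, 7, 6, 7, 6, 8, 6, 7, 6, 6, 35, 39, 36]
580 [7, 7, 14, 14, 14, 77, 79, 77, 78, 236, 236, 229, 77, 77, 5, 6, 6]
620 [57, 58, 60, 57, 6, 79, 79, 77, 99, 284, 283, 236, 79, 77, 7, 6, 7]
660 [107, 103, 107, 103, 28, 78, 79, 77, 94, 284, 283, 235, 78, 78, 5, 7, 122]
700 [292, 293, 294, 293, 294, 293, 294, 293, 294, 292, 294, 293, 293, 294, 293, 294, 309]
740 [294, 294, 294, 294, 294, 294, 295, 294, 294, 294, 294, 396, 395, 395, 393, 329, 328]
376 [498.08947663 204.54783844  55.87150818] ((505.70599365234375, 203.49917602539062), (30.20596694946289, 85.57905578613281), 82.98101806640625)
823 [508.22422425 202.34902296   9.98508733] ((510.35888671875, 207.21987915039062), (92.53793334960938, 140.8602294921875), 89.7922592163086)
wrist cam pos in tool [ 6.48481002e+01 -8.16370613e-02 -1.43474669e+02] axes in tool
 [[-1.10088424e-04 -9.65502789e-01 -2.60392688e-01]
 [ 9.99999502e-01  1.52099555e-04 -9.86743963e-04]
 [ 9.92309660e-04 -2.60392667e-01  9.65502291e-01]] 309.70691628693146
```

Call:
jog_arm(
  deltas=[
    [0.52,-0.4,-0.06,0,0,-0.87,0.4],
    [0.52,-0.4,-0.06,0,0,-0.87,0.4],
    [0.52,-0.4,-0.06,0,0,-0.87,0.4],
    [0.52,-0.4,-0.06,0,0,-0.87,0.4],
    [0.62,-0.23,-0.06,0,0,-0.87,0.6],
    [0.62,-0.23,-0.06,0,0,-0.87,0.6],
    [0.62,-0.23,-0.06,0,0,-0.87,0.6],
    [0.62,-0.23,-0.06,0,0,-0.87,0.6],
    [0.66,-0.03,-0.06,0,0,-0.87,0.6],
    [0.66,-0.03,-0.06,0,0,-0.87,0.6],
    [0.66,-0.03,-0.06,0,0,-0.87,0.6],
    [0.66,-0.03,-0.06,0,0,-0.87,0.6],
    [0.64,0.17,-0.06,0,0,-0.87,0.6],
    [0.64,0.17,-0.06,0,0,-0.87,0.6],
    [0.64,0.17,-0.06,0,0,-0.87,0.6],
    [0.64,0.17,-0.06,0,0,-0.87,0.6],
    [0.56,0.35,-0.06,0,0,-0.87,0.6],
    [0.56,0.35,-0.06,0,0,-0.87,0.6],
    [0.56,0.35,-0.06,0,0,-0.87,0.6],
    [0.56,0.35,-0.06,0,0,-0.87,0.6],
  ],
  force=40,
)

```text
time_s: 2.8
tool_pos: [476.3, 43.1, 291.4]
tcp_rot: [0.0, 0.64, 0.768, -0.0]
contact_force: [0.0, -0.6, 0.1]
opening: 0.403
```

```bash
cat >> h.py <<'E'
def rayz(n,uv,z,c=None):
    m,f,Rm,t=c or cam(n); x=(uv[0]-m['cx'])/f;y=(uv[1]-m['cy'])/f
    if n=='wrist':
        r=np.hypot(x,y)+1e-9; s=np.tan(r)/r; x*=s;y*=s
    o=-Rm.T@t; dd=Rm.T@np.array([x,y,1]); return o+dd*(z-o[2])/dd[2]
def pose():
    s=robot.sense(); q=s['tcp_rot']; T=R.from_quat(np.roll(q,-1)).as_matrix()
    print('t',round(s['time_s'],2),'pos',s['tool_pos'].round(1),'yaw',round(np.degrees(np.arctan2(T[1,0],T[0,0])),2),'z',T[:,2].round(3),'q1,q6',s['joint_positions'][[0,5]].round(2),'op',round(s['opening'],3),'F',s['contact_force'].round(1))
    return s,T
def snap(name):
    s,T=pose(); c=cam('wrist'); im,d=robot.get_image('wrist')
    cv2.imwrite(f'pics/{name}.png',im[...,::-1]); np.savez(f'{name}.npz',d=d,P=cloud('wrist',d,c),T=T,p=s['tool_pos'])
    return c,im,d
E
python3 - <<'E'
from h import *
c,im,d=snap('w1'); P=np.load('w1.npz')['P']
for t in ['clamp','ear_bar','wing']:
    for r in robot.recognise('wrist',t)[:2]:
        u=np.round(r['centre']).astype(int); print(t,u,round(r['score'],2),P[u[1],u[0]].round(0))
E
```

```text
t 2.8 pos [476.3  43.1 291.4] yaw 100.35 z [ 0. -0. -1.] q1,q6 [-0.16 -0.34] op 0.403 F [ 0.  -0.6  0.1]
clamp [371  62] 0.69 [508. 193.  25.]
ear_bar [310 163] 0.64 [453.  42.   9.]
wing [406  53] 0.54 [538. 199.  93.]
```

View pics/w1.png

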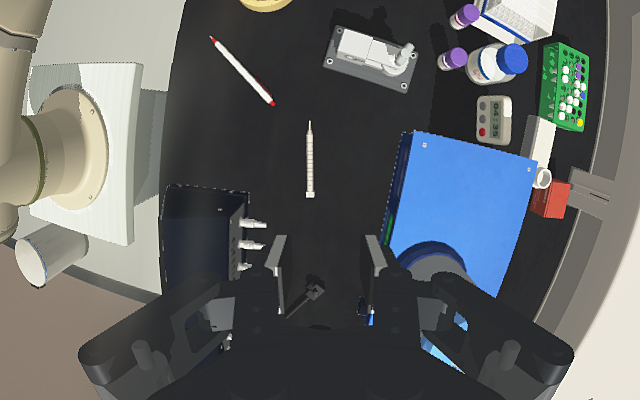

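The wrist view shows the bar from its tip at (310,122) to its head at (310,197), with the clamp at about (370,60) and the wing at (406,53). I'll fit the bar here.

```bash
cat >> h.py <<'E'
def barfit(name,c,im,box,z,thr=120):
    u0,u1,v0,v1=box; m=im[v0:v1,u0:u1].max(2)>thr
    n,l,st,_=cv2.connectedComponentsWithStats(m.astype(np.uint8)); k=1+st[1:,4].argmax()
    vv,uu=np.nonzero(l==k); q=np.array([rayz('wrist',(a+u0,b+v0),z,c)[:2] for a,b in zip(uu,vv)])
    (cx,cy),(w,h),a=cv2.minAreaRect(q.astype(np.float32))
    vx,vy,x0,y0=cv2.fitLine(q.astype(np.float32),cv2.DIST_L2,0,.01,.01).ravel()
    t=(q-[x0,y0])@[vx,vy]; o=(q-[x0,y0])@[-vy,vx]
    print(name,'n',len(q),'rect',round(cx,1),round(cy,1),round(w,1),round(h,1),'line',np.round([x0,y0],1),'dirdeg',round(np.degrees(np.arctan2(vy,vx)),2),'t',t.min().round(1),t.max().round(1),'w',np.ptp(o).round(1))
    for e in (t.min(),t.max()): print('  end',np.round([x0+e*vx,y0+e*vy],1), 'width near', np.ptp(o[abs(t-e)<7]).round(1))
E
python3 - <<'E'
from h import *
c=cam('wrist'); im=cv2.imread('pics/w1.png')
barfit('bar',c,im,(290,330,112,205),6)
z=np.load('w1.npz'); P=z['P'].reshape(-1,3)
q=P[(abs(P[:,0]-452)<20)&(abs(P[:,1]-40)<80)&(P[:,2]<30)]; print('bench z pct',np.percentile(q[:,2],[5,50,95]))
k=(abs(P[:,2]-57)<4)&(abs(P[:,0]-490)<45)&(abs(P[:,1]-205)<30); q=P[k];print(len(q),q.mean(0),cv2.minAreaRect(q[:,:2].astype(np.float32)))
k=(P[:,2]>80)&(P[:,2]<105)&(abs(P[:,0]-530)<40)&(abs(P[:,1]-205)<40); q=P[k];print('wing',len(q),q.mean(0),cv2.minAreaRect(q[:,:2].astype(np.float32)),q[:,2].max())
E
```

```text
bar n 437 rect 451.6 46.3 11.5 109.1 line [451.9  40. ] dirdeg -80.14 t -60.9 48.3 w 11.5
  end [441.5  99.9] width near 1.4
  end [460.2  -7.6] width near 11.5
bench z pct [-0.46794473  0.98210359  8.83220679]
1261 [497.452531   203.45108083  56.88110325] ((499.5023498535156, 203.6837158203125), (31.114931106567383, 73.43730163574219), 84.35688018798828)
wing 237 [536.0973716  197.65632059  90.21230426] ((537.3531494140625, 198.9160614013672), (29.225574493408203, 12.0308256149292), 61.76663589477539) 94.16668004829094
```

Call:
jog_arm(
  deltas=[
    [-0.064,-0.062,0.58,0,0,0.09,0.6],
    [-0.064,-0.062,0.58,0,0,0,0.6],
    [-0.064,-0.062,0.58,0,0,0,0.6],
    [-0.064,-0.062,0.58,0,0,0,0.6],
    [-0.064,-0.062,0.58,0,0,0,0.6],
    [-0.064,-0.062,0.58,0,0,0,0.6],
    [-0.064,-0.062,0.58,0,0,0,0.6],
    [-0.064,-0.062,0.58,0,0,0,0.6],
    [0,0,0,0,0,0,0.6],
    [0,0,0,0,0,0,0.6],
  ],
)

```text
time_s: 4.0
tool_pos: [455.8, 11.7, 60.1]
tcp_rot: [0.0, 0.645, 0.764, 0.0]
contact_force: [1.4, 0.1, 0.7]
opening: 0.402
```

```bash
python3 - <<'E'
from h import *
c,im,d=snap('w2')
E
```

```text
t 4.0 pos [455.8  11.7  60.1] yaw 99.63 z [ 0. -0. -1.] q1,q6 [-0.23 -0.4 ] op 0.402 F [1.4 0.1 0.7]
```

View pics/w2.png

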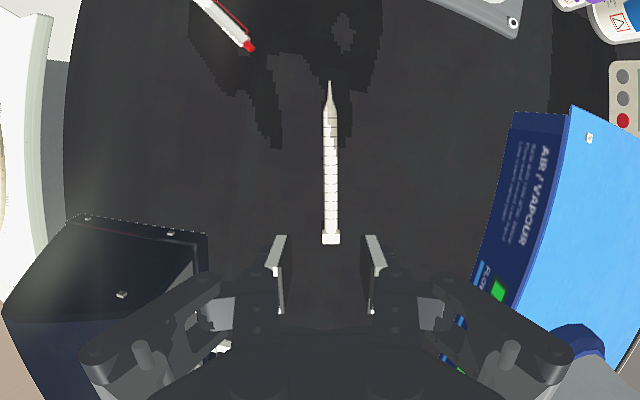

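The bar now runs from its tip at (330,82) to its head at (331,243), between the jaws. I'll refit it.

```bash
python3 - <<'E'
from h import *
c=cam('wrist'); im=cv2.imread('pics/w2.png'); s,T=pose()
for z in (5,): barfit('bar',c,im,(305,355,70,250),z)
z=np.load('w2.npz')['P']
for v in (120,150,200,238): print(z[v,331].round(1), z[v,331-25].round(1))
E
```

```text
t 4.05 pos [456.3  11.8  60.7] yaw 99.66 z [ 0.002 -0.    -1.   ] q1,q6 [-0.23 -0.4 ] op 0.403 F [0.5 0.6 0.4]
bar n 2055 rect 453.1 46.5 11.9 109.7 line [453.5  41.5] dirdeg -79.59 t -59.8 49.9 w 11.9
  end [442.7 100.3] width near 1.9
  end [462.5  -7.6] width near 11.9
[447.4  75.6   9.6] [431.6  72.9   0.5]
[450.6  57.    8.9] [434.8  53.6   2.2]
[456.2  24.7   8.3] [440.   20.    1.3]
[460.8  -1.4   9. ] [ 4.441e+02 -8.000e+00 -1.000e-01]
```

Call:
jog_arm(
  deltas=[
    [0.03,0.056,0.2,0,0,-0.1,0.6],
    [0,0,0.2,0,0,0,0.6],
    [0,0,0.2,0,0,0,0.6],
    [0,0,0.2,0,0,0,0.6],
    [0,0,0.2,0,0,0,0.6],
    [0,0,0.09,0,0,0,0.6],
    [0,0,0.08,0,0,0,0.6],
    [0,0,0,0,0,0,0.8],
    [0,0,0,0,0,0,1],
    [0,0,0,0,0,0,1],
    [0,0,0,0,0,0,1],
    [0,0,0,0,0,0,1],
  ],
  force=60,
)

```text
time_s: 5.25
tool_pos: [458.3, 14.3, 1.1]
tcp_rot: [0.0, 0.641, 0.767, 0.0]
contact_force: [0.3, -0.0, 2.4]
opening: 0.061
```

Call:
jog_arm(
  deltas=[
    [0,0,-0.4,0,0,0,1],
    [0,0,-0.8,0,0,0.81,1],
    [0,0,-0.8,0,0,0.81,1],
    [0,0,-0.8,0,0,0.81,1],
    [0,0,-0.8,0,0,0.81,1],
    [0.52,-0.21,-0.12,0,0,0,1],
    [0.52,-0.21,-0.12,0,0,0,1],
    [0.52,-0.21,-0.12,0,0,0,1],
    [0,0,0,0,0,0,1],
    [0,0,0,0,0,0,1],
  ],
)

```text
time_s: 6.25
tool_pos: [434.8, 95.3, 198.8]
tcp_rot: [0.0, 0.743, 0.67, 0.0]
contact_force: [-0.6, -0.6, -1.3]
opening: 0.064
```

```bash
python3 - <<'E'
from h import *
c,im,d=snap('w3')
E
```

```text
t 6.25 pos [434.8  95.3 198.8] yaw 84.08 z [ 0. -0. -1.] q1,q6 [-0.05  0.05] op 0.064 F [-0.6 -0.6 -1.3]
```

View pics/w3.png

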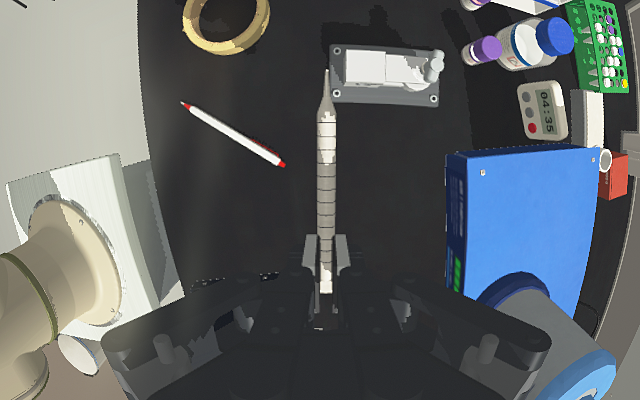

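The bar is held, with its tip at (325,72) and head at (326,293). The clamp base is at columns 330–443, rows 44–107. I'll fit the clamp and the held bar.

```bash
python3 - <<'E'
from h import *
c=cam('wrist'); im=cv2.imread('pics/w3.png'); Z=np.load('w3.npz');P=Z['P'];T=Z['T'];p=Z['p']
# base: gray mask in ROI, project to z=10
roi=(slice(30,115),slice(320,460))
g=cv2.cvtColor(im,cv2.COLOR_BGR2GRAY)
Q=P[roi].reshape(-1,3); Gr=g[roi].ravel()
k=(Q[:,2]>6)&(Q[:,2]<16)&(Gr>60); q=Q[k][:,:2].astype(np.float32); print('base',len(q),Q[k][:,2].mean(),cv2.minAreaRect(q))
# robust edges: percentile in rotated axes, scanning angle
def rect(q,lo=1,hi=99):
    best=None
    for a in np.radians(np.arange(-12,2,.25)):
        A=np.array([[np.cos(a),np.sin(a)],[-np.sin(a),np.cos(a)]]); e=q@A.T
        l,h=np.percentile(e,[lo,hi],axis=0); ar=np.prod(h-l)
        if best is None or ar<best[0]: best=(ar,np.degrees(a),h-l,A.T@((l+h)/2))
    return best[1:]
print(rect(q))
k=(Q[:,2]>52)&(Q[:,2]<61); b=Q[k][:,:2]; print('blocktop',len(b),np.median(Q[k][:,2]),rect(b))
a=np.radians(rect(q)[0]);A=np.array([[np.cos(a),np.sin(a)],[-np.sin(a),np.cos(a)]]); e=b@A.T
for lo in np.arange(e[:,0].min(),e[:,0].max(),8):
    s=e[(e[:,0]>=lo)&(e[:,0]<lo+8)]; print('  x %.1f y %.1f..%.1f n%d'%(lo,*np.percentile(s[:,1],[3,97]),len(s)))
k=(Q[:,2]>82); w=Q[k]; print('wing',len(w),w[:,:2].mean(0),w[:,2].max(),cv2.minAreaRect(w[:,:2].astype(np.float32)))
# bar cloud in tool frame
m=(abs(P[...,2]-(p[2]))<22)&(abs(P[...,0]-p[0]-5)<25)&(g>120)&np.isfinite(P[...,2])
m[:, :300]=0;m[:,350:]=0;m[235:]=0
B=(P[m]-p)@T; print('bar in tool n',len(B)); 
for x in range(-10,100,10):
    s=B[abs(B[:,0]-x)<5]
    if len(s)>5: print(x,np.median(s,0).round(1),np.ptp(s[:,1]).round(1),np.percentile(s[:,2],[5,95]).round(1))
print('tip x',B[:,0].max())
E
```

```text
base 2989 10.822295308879117 ((510.087158203125, 202.2083740234375), (64.18255615234375, 121.01941680908203), 83.42774963378906)
(np.float64(-6.5), array([118.35512643,  62.91703312]), array([509.08422437, 202.2568247 ]))
blocktop 2298 56.83305414045725 (np.float64(-4.75), array([72.47164027, 28.85560463]), array([500.54671498, 204.08390336]))
  x 436.9 y 244.8..273.5 n268
  x 444.9 y 244.5..272.9 n272
  x 452.9 y 244.7..272.9 n283
  x 460.9 y 244.8..272.9 n268
  x 468.9 y 245.3..272.2 n250
  x 476.9 y 246.4..271.4 n233
  x 484.9 y 246.2..271.3 n237
  x 492.9 y 246.2..271.3 n222
  x 500.9 y 246.4..271.2 n213
  x 508.9 y 246.0..270.8 n52
wing 842 [491.51685288 184.32585689] 342.2667965756303 ((492.4422607421875, 185.10354614257812), (116.67884826660156, 25.87982940673828), 17.993003845214844)
bar in tool n 2302
10 [13.4 -0.7 -7.6] 7.6 [-8.9 -5.5]
20 [20.1 -0.7 -7.6] 8.0 [-8.8 -5.6]
30 [30.  -0.7 -7.5] 7.9 [-8.9 -5.6]
40 [40.4 -0.7 -7.5] 7.7 [-8.8 -5.6]
50 [50.2 -0.5 -7.6] 8.1 [-8.9 -5.6]
60 [59.8 -0.7 -7.5] 8.0 [-8.9 -5.6]
70 [69.  -0.7 -7. ] 7.5 [-8.6 -5. ]
80 [78.9 -0.7 -4.9] 2.2 [-6.  -3.7]
90 [86.2 -0.7 -4.3] 0.9 [-5.3 -2.9]
tip x 87.80006763305079
```

Call:
jog_arm(
  deltas=[
    [0,0,0,0,0,0.12,1],
    [-0.012,0.14,0.656,0,0,0,1],
    [-0.012,0.14,0.656,0,0,0,1],
    [-0.012,0.14,0.656,0,0,0,1],
    [-0.012,0.14,0.656,0,0,0,1],
    [-0.012,0.14,0.656,0,0,0,1],
    [0,0,0,0,0,0,1],
    [0,0,0,0,0,0,1],
    [0,0,0,0,0,0,1],
  ],
)

```text
time_s: 7.2
tool_pos: [470.1, 88.0, 36.4]
tcp_rot: [0.001, 0.747, 0.665, 0.001]
contact_force: [-0.2, 0.3, -0.9]
opening: 0.063
```

```bash
python3 - <<'E'
from h import *
c,im,d=snap('w4'); P=cloud('wrist',d,c); Z=np.load('w4.npz');T=Z['T'];p=Z['p']
B=(P.reshape(-1,3)-p)@T; g=im.max(2).ravel(); u=np.tile(np.arange(640),400)
# block top in tool frame
k=(P.reshape(-1,3)[:,2]>52)&(P.reshape(-1,3)[:,2]<61)&(B[:,0]>95)&(B[:,0]<160)&(abs(B[:,1])<60)
b=B[k]; print('block n',len(b),'y min',np.percentile(b[:,1],[1,99]).round(1))
for y in range(-20,40,5):
    s=b[abs(b[:,1]-y)<2.5]
    if len(s)>5: print(y,np.percentile(s[:,0],[2,98]).round(1),s[:,2].mean().round(1))
k=(abs(B[:,1])<12)&(B[:,0]>5)&(B[:,0]<95)&(B[:,2]>-14)&(B[:,2]<6)&(g>100)
s0=B[k]
for x in range(15,95,10):
    s=s0[abs(s0[:,0]-x)<5]
    if len(s)>5: print('bar',x,np.median(s,0).round(2),np.ptp(s[:,1]).round(1),np.percentile(s[:,2],5).round(1))
E
```

```text
t 7.2 pos [470.1  88.   36.4] yaw 83.39 z [ 0.002 -0.    -1.   ] q1,q6 [-0.06  0.05] op 0.063 F [-0.2  0.3 -0.9]
block n 5370 y min [-18.9  58. ]
-20 [103.1 115.2] -20.2
-15 [103.1 115.1] -20.3
-10 [103.1 114.7] -20.3
-5 [103.1 114.6] -20.2
0 [103.1 114.7] -20.3
5 [103.1 114.8] -20.1
10 [103.3 114.9] -20.2
15 [103.2 115.3] -20.1
20 [105.1 115.5] -20.1
25 [105.2 116. ] -20.1
30 [105.2 116.5] -20.2
35 [105.2 117. ] -20.1
bar 15 [13.03 -0.69 -7.68] 18.5 -12.7
bar 25 [25.01 -0.69 -7.43] 8.0 -8.8
bar 35 [35.16 -0.69 -7.4 ] 8.3 -8.8
bar 45 [44.98 -0.7  -7.35] 8.2 -8.8
bar 55 [54.89 -0.7  -7.44] 8.0 -8.9
bar 65 [65.   -0.7  -7.38] 7.5 -8.9
bar 75 [73.47 -0.7  -5.71] 6.2 -7.5
bar 85 [83.25 -0.7  -4.65] 2.2 -5.9
```

View pics/w4.png

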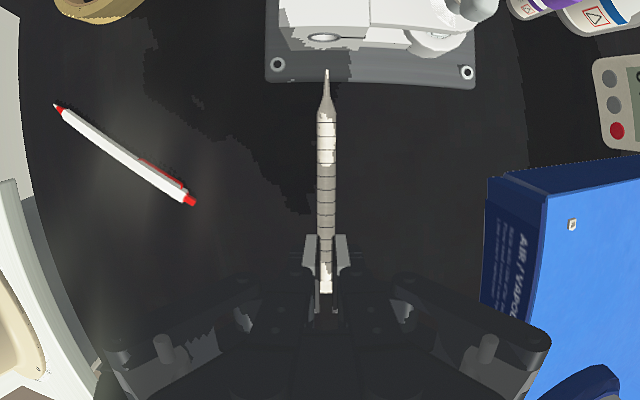

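The bore shows at (325,37). Lateral alignment and yaw agree within about 0.3 mm, so I'll lower by about 2 mm and feed in partway.

Call:
jog_arm(
  deltas=[
    [0,-0.004,0.036,0,0,0,1],
    [0,0,0,0,0,0,1],
    [0.16,0,0,0,0,0,1],
    [0.16,0,0,0,0,0,1],
    [0.12,0,0,0,0,0,1],
    [0.12,0,0,0,0,0,1],
    [0.12,0,0,0,0,0,1],
    [0.12,0,0,0,0,0,1],
    [0,0,0,0,0,0,1],
  ],
)

```text
time_s: 8.15
tool_pos: [473.8, 128.6, 33.0]
tcp_rot: [-0.0, 0.746, 0.666, 0.0]
contact_force: [0.3, 0.3, 0.9]
opening: 0.066
```

```bash
python3 - <<'E'
from h import *
c,im,d=snap('w5'); cv2.imwrite('pics/w5c.png',cv2.resize(im[0:300,180:480,::-1],None,fx=2,fy=2))
E
```

```text
t 8.15 pos [473.8 128.6  33. ] yaw 83.46 z [ 0.  0. -1.] q1,q6 [0.03 0.14] op 0.066 F [0.3 0.3 0.9]
```

View pics/w5c.png

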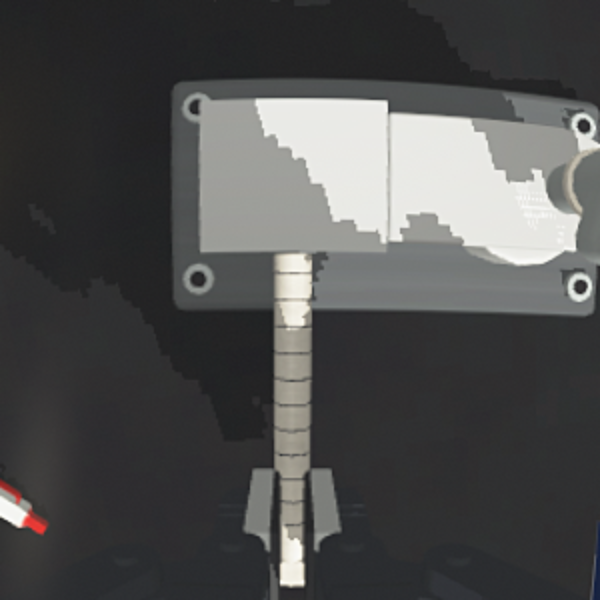

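The bar is entering the bore centred (at column 292, rows 255 and below) with no contact force. I'll feed the remaining 40 mm.

Call:
jog_arm(
  deltas=[
    [0,0,-0.016,0,0,0,1],
    [0.1,0,0,0,0,0,1],
    [0.1,0,0,0,0,0,1],
    [0.1,0,0,0,0,0,1],
    [0.1,0,0,0,0,0,1],
    [0.1,0,0,0,0,0,1],
    [0.1,0,0,0,0,0,1],
    [0.1,0,0,0,0,0,1],
    [0.1,0,0,0,0,0,1],
    [0,0,0,0,0,0,1],
    [0,0,0,0,0,0,1],
  ],
)

```text
time_s: 9.3
tool_pos: [478.3, 167.7, 33.8]
tcp_rot: [0.0, 0.746, 0.665, -0.0]
contact_force: [0.7, -0.9, -0.7]
opening: 0.064
```

```bash
python3 - <<'E'
from h import *
c,im,d=snap('w6'); P=cloud('wrist',d,c); Z=np.load('w6.npz');T=Z['T'];p=Z['p']
W=P.reshape(-1,3);B=(W-p)@T; g=im.max(2).ravel()
k=(abs(W[:,2]-56.8)<4)&(B[:,0]>15)&(B[:,0]<60)&(abs(B[:,1])<18);b=B[k];print('block',len(b),np.percentile(b,[2,50,98],axis=0).round(1).tolist())
k=(abs(B[:,1])<6)&(abs(B[:,2]+5)<6)&(g>100)&(B[:,0]>-30)&(B[:,0]<70);b=B[k]
print('bar vis x',np.histogram(b[:,0],bins=np.arange(-30,71,5)))
E
```

```text
t 9.3 pos [478.3 167.7  33.8] yaw 83.43 z [-0. -0. -1.] q1,q6 [0.11 0.22] op 0.064 F [ 0.7 -0.9 -0.7]
block 6593 [[23.8, -17.3, -24.3], [39.0, -0.3, -23.1], [53.0, 17.1, -21.8]]
bar vis x (array([  0,   0,  96, 104,  98, 103,  97, 107, 200,  82,   0,   0,   0,
         0,   0,   0,  79, 195, 197, 188]), array([-30, -25, -20, -15, -10,  -5,   0,   5,  10,  15,  20,  25,  30,
        35,  40,  45,  50,  55,  60,  65,  70]))
```

Call:
jog_arm(
  deltas=[
    [0,0,0,0,0,0,0.65],
    [0,0,0,0,0,0,0.65],
    [0,0,0,0,0,0,0.65],
    [0,0,0,0,0,0,0.65],
    [0,0,0,0,0,0,0.65],
    [0,0,-0.2,0,0,0,0.65],
    [0,0,-0.4,0,0,0,0.65],
    [0,0,-0.8,0,0,0,0.65],
    [0,0,-0.8,0,0,0,0.65],
    [0,0,-0.8,0,0,0,0.65],
    [0,0,-0.4,0,0,0,0.65],
    [-0.6,0,0,0,0,0,0.65],
    [-0.6,0,0,0,0,0,0.65],
    [0,0,0,0,0,0,0.65],
    [0,0,0,0,0,0,0.65],
  ],
)

```text
time_s: 10.85
tool_pos: [471.4, 107.9, 204.5]
tcp_rot: [0.0, 0.747, 0.665, 0.0]
contact_force: [0.5, 0.2, 0.2]
opening: 0.346
```

```bash
python3 - <<'E'
from h import *
c,im,d=snap('w7'); cv2.imwrite('pics/w7c.png',cv2.resize(im[0:250,240:540,::-1],None,fx=2.4,fy=2.4))
for t in ['ear_bar','wing']:
    for r in robot.recognise('wrist',t)[:2]: print(t,r)
E
```

```text
t 10.85 pos [471.4 107.9 204.5] yaw 83.35 z [ 0.001  0.    -1.   ] q1,q6 [-0.02  0.1 ] op 0.346 F [0.5 0.2 0.2]
ear_bar {'centre': [323.0, 114.8], 'score': 0.65}
wing {'centre': [391.6, 81.9], 'score': 0.82}
```

View pics/w7c.png

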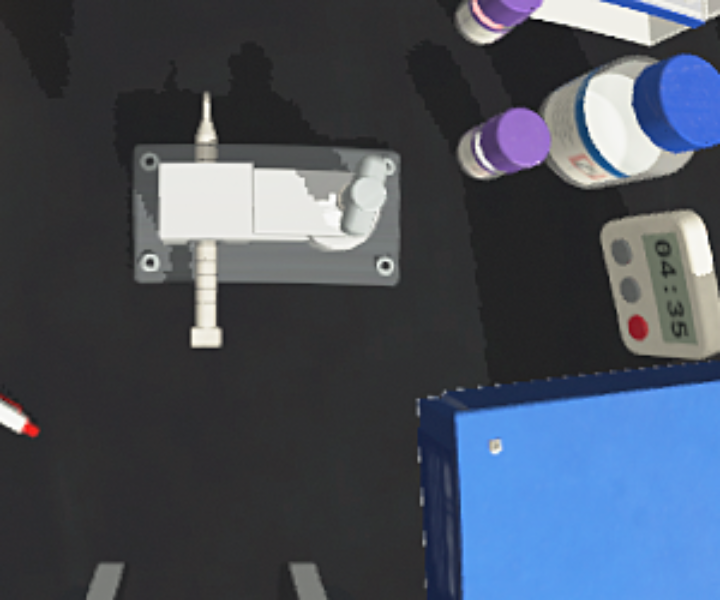

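The bar sits through the bore, with its tip protruding at crop (206,95) and its head at (206,338). The wing runs from (373,162) to (354,232). I'll fit the wing's angle.

```bash
python3 - <<'E'
from h import *
Z=np.load('w7.npz');P=Z['P'].reshape(-1,3)
k=(P[:,2]>82)&(P[:,2]<100)&(np.hypot(P[:,0]-537.6,P[:,1]-199.1)<28); q=P[k]
print(len(q),q.mean(0),np.percentile(q[:,2],[5,50,95]),cv2.minAreaRect(q[:,:2].astype(np.float32)))
w,v=np.linalg.eigh(np.cov(q[:,:2].T)); print(np.sqrt(w),np.degrees(np.arctan2(v[1,1],v[0,1])))
E
```

```text
448 [536.38598573 199.08781277  90.34009038] [84.97925679 90.77320318 93.05715501] ((537.2733764648438, 199.74197387695312), (30.052274703979492, 12.518293380737305), 61.31986618041992)
[3.16197375 8.04756293] 67.19811567282925
```

Call:
jog_arm(
  deltas=[
    [0,0,0,0,0,0.816,0.65],
    [0,0,0,0,0,0.816,0.65],
    [0,0,0,0,0,0.816,0.65],
    [0,0,0,0,0,0.816,0.65],
    [0,0,0,0,0,0.816,0.65],
    [0.446,0.073,0.3,0,0,0,0.65],
    [0.446,0.073,0.3,0,0,0,0.65],
    [0.446,0.073,0.3,0,0,0,0.65],
    [0.446,0.073,0.3,0,0,0,0.65],
    [0.446,0.073,0.3,0,0,0,0.65],
    [0,0,0,0,0,0,0.65],
    [0,0,0,0,0,0,0.65],
  ],
)

```text
time_s: 12.2
tool_pos: [537.9, 199.7, 128.6]
tcp_rot: [-0.0, 0.852, 0.523, -0.0]
contact_force: [-0.7, -0.1, 0.1]
opening: 0.353
```

```bash
python3 - <<'E'
from h import *
c,im,d=snap('w8'); cv2.imwrite('pics/w8c.png',cv2.resize(im[150:350,220:440,::-1],None,fx=3,fy=3))
P=np.load('w8.npz')['P'].reshape(-1,3)
k=(P[:,2]>82)&(P[:,2]<100)&(np.hypot(P[:,0]-537.6,P[:,1]-199.1)<28); q=P[k]
print(len(q),q.mean(0),np.percentile(q[:,2],[5,50,95]),cv2.minAreaRect(q[:,:2].astype(np.float32)))
E
```

```text
t 12.2 pos [537.9 199.7 128.6] yaw 63.1 z [-0.001 -0.    -1.   ] q1,q6 [0.15 0.62] op 0.353 F [-0.7 -0.1  0.1]
751 [538.44175564 201.30630888  90.62725387] [86.97385592 90.94812846 92.96711212] ((537.8551025390625, 200.0286102294922), (29.628965377807617, 12.178552627563477), 66.85157012939453)
```

View pics/w8c.png

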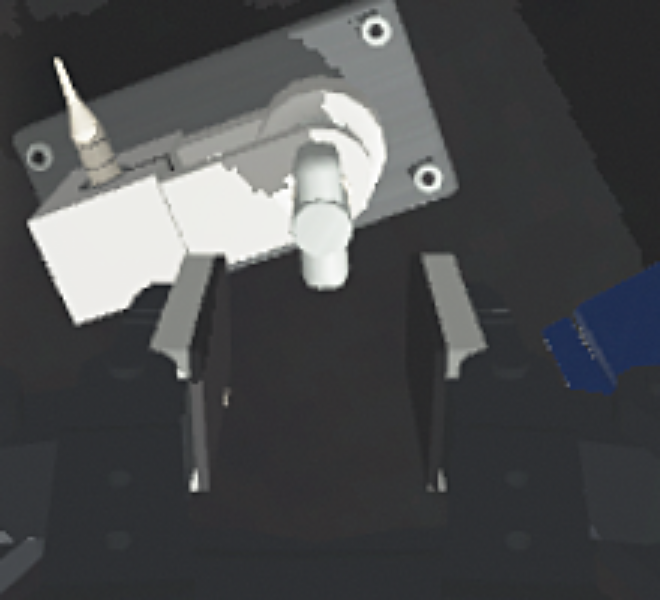

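The wing at crop (322,215) is aligned with and centred between the fingers. I'll descend and set a loose opening.

Call:
jog_arm(
  deltas=[
    [0,0,0.3,0,0,0,0.65],
    [0,0,0.3,0,0,0,0.65],
    [0,0,0.3,0,0,0,0.65],
    [0,0,0.2,0,0,0,0.65],
    [0,0,0,0,0,0,0.7],
    [0,0,0,0,0,0,0.8],
    [0,0,0,0,0,0,0.8],
    [0,0,0,0,0,0,0.8],
  ],
  force=20,
)

```text
time_s: 13.05
tool_pos: [538.6, 199.2, 74.5]
tcp_rot: [0.0, 0.853, 0.523, 0.001]
contact_force: [0.3, -0.6, -0.2]
opening: 0.196
```

```bash
cat >> h.py <<'E'
def wing(name,lo=60):
    c,im,d=snap(name); Z=np.load(name+'.npz'); P=Z['P'];T=Z['T'];p=Z['p']
    B=(P-p)@T
    k=(np.hypot(B[...,0],B[...,1])<18)&(abs(B[...,1])<5)&(P[...,2]>lo)&(P[...,2]<105); q=P[k]; b=B[k]
    print('wing n',len(q),'z pct 50,80,90,98',np.percentile(q[:,2],[50,80,90,98]).round(1),'knob',np.median(P[k&(np.hypot(B[...,0],B[...,1])<5)][:,2]).round(1))
    return im
E
python3 - <<'E'
from h import *
im=wing('w9'); cv2.imwrite('pics/w9c.png',cv2.resize(im[150:350,220:440,::-1],None,fx=3,fy=3))
for n in ('scene',):
    i,d=robot.get_image(n); cv2.imwrite('pics/s9.png',cv2.resize(i[150:250,230:380,::-1],None,fx=5,fy=5))
E
```

```text
t 13.05 pos [538.6 199.2  74.5] yaw 63.02 z [ 0.001  0.    -1.   ] q1,q6 [0.15 0.62] op 0.196 F [ 0.3 -0.6 -0.2]
wing n 1255 z pct 50,80,90,98 [90.7 92.3 92.7 93.2] knob 92.4
```

View pics/w9c.png

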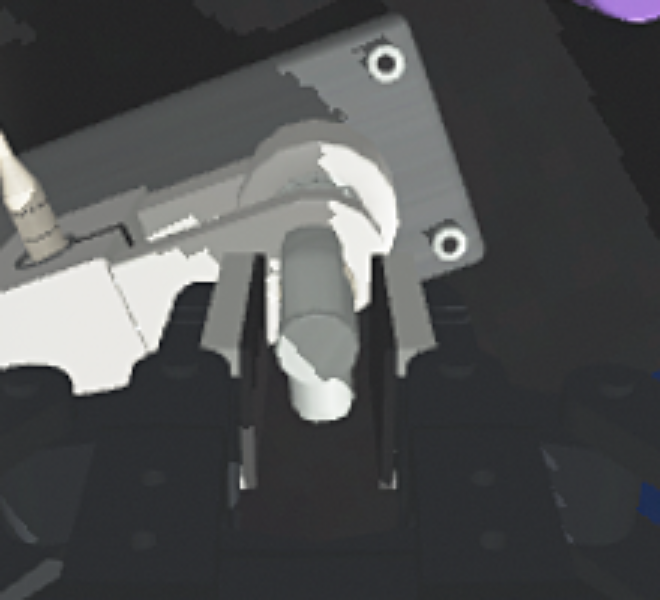

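The wing is centred between the fingers with a few millimetres of slack. I'll turn it backward 100° and then 40°, measuring the height after each.

Call:
jog_arm(
  deltas=[
    [0,0,0,0,0,-1,0.8],
    [0,0,0,0,0,-1,0.8],
    [0,0,0,0,0,-1,0.8],
    [0,0,0,0,0,-1,0.8],
    [0,0,0,0,0,-1,0.8],
    [0,0,0,0,0,-1,0.8],
    [0,0,0,0,0,-1,0.8],
    [0,0,0,0,0,-1,0.8],
    [0,0,0,0,0,-1,0.8],
    [0,0,0,0,0,-1,0.8],
    [0,0,0,0,0,-1,0.8],
    [0,0,0,0,0,-1,0.8],
    [0,0,0,0,0,-1,0.8],
    [0,0,0,0,0,-1,0.8],
    [0,0,0,0,0,-1,0.8],
    [0,0,0,0,0,-1,0.8],
    [0,0,0,0,0,-1,0.8],
    [0,0,0,0,0,-1,0.8],
    [0,0,0,0,0,-1,0.8],
    [0,0,0,0,0,-1,0.8],
  ],
)

```text
time_s: 15.15
tool_pos: [538.5, 199.3, 74.1]
tcp_rot: [0.0, 0.146, 0.989, 0.0]
contact_force: [0.5, 0.8, 1.0]
opening: 0.201
```

```bash
python3 -c "
from h import *
wing('w10')"
```

```text
t 15.15 pos [538.5 199.3  74.1] yaw 163.22 z [ 0.001  0.    -1.   ] q1,q6 [ 0.15 -1.13] op 0.201 F [0.5 0.8 1. ]
wing n 1214 z pct 50,80,90,98 [91.7 93.1 93.5 94.1] knob 93.1
```

Call:
jog_arm(
  deltas=[
    [0,0,0,0,0,-1,0.8],
    [0,0,0,0,0,-1,0.8],
    [0,0,0,0,0,-1,0.8],
    [0,0,0,0,0,-1,0.8],
    [0,0,0,0,0,-1,0.8],
    [0,0,0,0,0,-1,0.8],
  ],
)

```text
time_s: 15.8
tool_pos: [538.3, 199.2, 74.0]
tcp_rot: [0.0, -0.114, 0.993, 0.0]
contact_force: [0.4, 0.9, 0.5]
opening: 0.2
```

```bash
python3 -c "
from h import *
wing('w11')"
```

```text
t 15.8 pos [538.3 199.2  74. ] yaw -166.88 z [ 0.  0. -1.] q1,q6 [ 0.15 -1.65] op 0.2 F [0.4 0.9 0.5]
wing n 1136 z pct 50,80,90,98 [87.  88.5 88.9 89.4] knob 88.6
```

The height fell about 4.5 mm, so the screw has dropped in. I'll lower 6 mm and turn forward.

Call:
jog_arm(
  deltas=[
    [0,0,0.06,0,0,0,0.8],
    [0,0,0.06,0,0,0,0.8],
    [0,0,0,0,0,1,0.8],
    [0,0,0,0,0,1,0.8],
    [0,0,0,0,0,1,0.8],
    [0,0,0,0,0,1,0.8],
    [0,0,0,0,0,1,0.8],
    [0,0,0,0,0,1,0.8],
    [0,0,0,0,0,1,0.8],
    [0,0,0,0,0,1,0.8],
    [0,0,0,0,0,1,0.8],
    [0,0,0,0,0,1,0.8],
    [0,0,0,0,0,1,0.8],
    [0,0,0,0,0,1,0.8],
    [0,0,0,0,0,1,0.8],
    [0,0,0,0,0,1,0.8],
    [0,0,0,0,0,1,0.8],
    [0,0,0,0,0,1,0.8],
    [0,0,0,0,0,1,0.8],
    [0,0,0,0,0,1,0.8],
  ],
)

```text
time_s: 17.85
tool_pos: [538.2, 199.2, 67.5]
tcp_rot: [-0.0, 0.625, 0.781, -0.0]
contact_force: [0.0, 0.6, -1.0]
opening: 0.2
```

```bash
python3 -c "
from h import *
wing('w12')"
```

```text
t 17.85 pos [538.2 199.2  67.5] yaw 102.68 z [-0.  0. -1.] q1,q6 [ 0.15 -0.07] op 0.2 F [ 0.   0.6 -1. ]
wing n 1225 z pct 50,80,90,98 [86.6 88.  88.4 89. ] knob 88.0
```

Call:
jog_arm(
  deltas=[
    [0,0,0,0,0,1,0.8],
    [0,0,0,0,0,1,0.8],
    [0,0,0,0,0,1,0.8],
    [0,0,0,0,0,1,0.8],
    [0,0,0,0,0,1,0.8],
    [0,0,0,0,0,1,0.8],
    [0,0,0,0,0,1,0.8],
    [0,0,0,0,0,1,0.8],
    [0,0,0,0,0,1,0.8],
    [0,0,0,0,0,1,0.8],
    [0,0,0,0,0,1,0.8],
    [0,0,0,0,0,1,0.8],
    [0,0,0,0,0,1,0.8],
    [0,0,0,0,0,1,0.8],
    [0,0,0,0,0,1,0.8],
    [0,0,0,0,0,1,0.8],
    [0,0,0,0,0,1,0.8],
    [0,0,0,0,0,1,0.8],
    [0,0,0,0,0,1,0.8],
    [0,0,0,0,0,1,0.8],
  ],
)

```text
time_s: 19.9
tool_pos: [538.1, 199.2, 67.4]
tcp_rot: [0.0, 1.0, 0.025, -0.0]
contact_force: [-0.4, 1.4, 0.4]
opening: 0.202
```

```bash
python3 -c "
from h import *
wing('w13')"
```

```text
t 19.9 pos [538.1 199.2  67.4] yaw 2.81 z [-0.001 -0.    -1.   ] q1,q6 [0.15 1.67] op 0.202 F [-0.4  1.4  0.4]
wing n 1205 z pct 50,80,90,98 [85.4 86.8 87.2 87.8] knob 86.9
```

Call:
jog_arm(
  deltas=[
    [0,0,0,0,0,1,0.8],
    [0,0,0,0,0,1,0.8],
    [0,0,0,0,0,1,0.8],
    [0,0,0,0,0,1,0.8],
    [0,0,0,0,0,1,0.8],
    [0,0,0,0,0,1,0.8],
    [0,0,0,0,0,1,0.8],
    [0,0,0,0,0,1,0.8],
    [0,0,0,0,0,1,0.8],
    [0,0,0,0,0,1,0.8],
    [0,0,0,0,0,1,0.8],
    [0,0,0,0,0,0,0.5],
    [0,0,0,0,0,0,0.35],
    [0,0,0,0,0,0,0.35],
    [0,0,0,0,0,0,0.35],
    [0,0,0,0,0,0,0.35],
  ],
)

```text
time_s: 21.55
tool_pos: [538.3, 199.1, 67.8]
tcp_rot: [0.0, 0.899, -0.438, 0.0]
contact_force: [0.4, 0.4, 1.2]
opening: 0.651
```

```bash
python3 - <<'E'
from h import *
im=wing('w14'); cv2.imwrite('pics/w14c.png',cv2.resize(im[150:350,220:440,::-1],None,fx=3,fy=3))
E
```

```text
t 21.55 pos [538.3 199.1  67.8] yaw -51.94 z [ 0. -0. -1.] q1,q6 [0.15 2.63] op 0.651 F [0.4 0.4 1.2]
wing n 1202 z pct 50,80,90,98 [84.4 86.  86.4 87. ] knob 86.0
```

View pics/w14c.png

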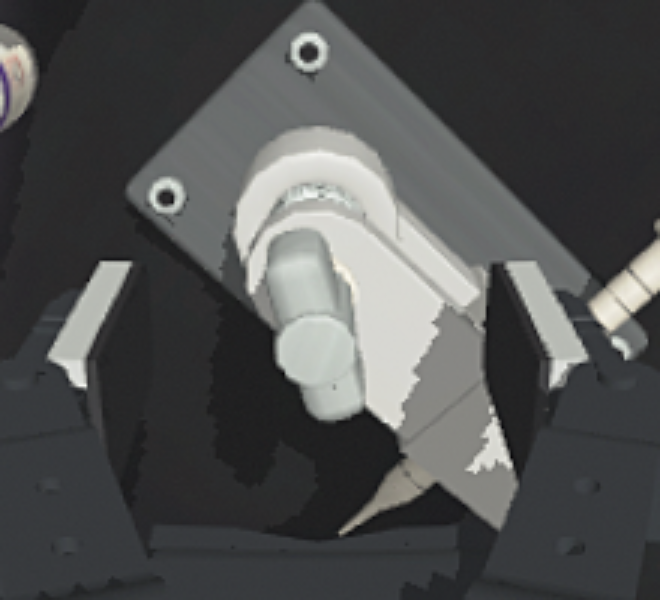

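The wing lags the hand by about 17° with the screw engaged at about −7.5 mm. I'll take the hand back 180° with the fingers open and regrasp.

Call:
jog_arm(
  deltas=[
    [0,0,0,0,0,-1,0.35],
    [0,0,0,0,0,-1,0.35],
    [0,0,0,0,0,-1,0.35],
    [0,0,0,0,0,-1,0.35],
    [0,0,0,0,0,-1,0.35],
    [0,0,0,0,0,-1,0.35],
    [0,0,0,0,0,-1,0.35],
    [0,0,0,0,0,-1,0.35],
    [0,0,0,0,0,-1,0.35],
    [0,0,0,0,0,-1,0.35],
    [0,0,0,0,0,-1,0.35],
    [0,0,0,0,0,-1,0.35],
    [0,0,0,0,0,-1,0.35],
    [0,0,0,0,0,-1,0.35],
    [0,0,0,0,0,-1,0.35],
    [0,0,0,0,0,-1,0.35],
    [0,0,0,0,0,-1,0.35],
    [0,0,0,0,0,-1,0.35],
    [0,0,0,0,0,-1,0.35],
    [0,0,0,0,0,-1,0.35],
  ],
)

```text
time_s: 23.6
tool_pos: [538.3, 199.2, 67.8]
tcp_rot: [-0.0, 0.913, 0.409, -0.0]
contact_force: [-0.5, -0.7, 0.9]
opening: 0.651
```

Call:
jog_arm(
  deltas=[
    [0,0,0,0,0,-1,0.35],
    [0,0,0,0,0,-1,0.35],
    [0,0,0,0,0,-1,0.35],
    [0,0,0,0,0,-1,0.35],
    [0,0,0,0,0,-1,0.35],
    [0,0,0,0,0,-1,0.35],
    [0,0,0,0,0,-1,0.35],
    [0,0,0,0,0,-1,0.35],
    [0,0,0,0,0,-1,0.35],
    [0,0,0,0,0,-1,0.35],
    [0,0,0,0,0,-1,0.35],
    [0,0,0,0,0,-1,0.35],
    [0,0,0,0,0,-1,0.35],
    [0,0,0,0,0,-1,0.35],
    [0,0,0,0,0,-1,0.35],
    [0,0,0,0,0,-1,0.35],
    [0,0,0,0,0,0,0.7],
    [0,0,0,0,0,0,0.8],
    [0,0,0,0,0,0,0.8],
    [0,0,0,0,0,0,0.8],
  ],
)

```text
time_s: 25.6
tool_pos: [538.3, 199.2, 67.8]
tcp_rot: [0.0, 0.439, 0.899, 0.0]
contact_force: [0.6, 0.8, -0.4]
opening: 0.201
```

```bash
python3 - <<'E'
from h import *
im=wing('w15'); cv2.imwrite('pics/w15c.png',cv2.resize(im[150:350,220:440,::-1],None,fx=3,fy=3))
E
```

```text
t 25.6 pos [538.3 199.2  67.8] yaw 127.96 z [ 0.  0. -1.] q1,q6 [ 0.15 -0.51] op 0.201 F [ 0.6  0.8 -0.4]
wing n 1188 z pct 50,80,90,98 [84.3 85.8 86.2 86.8] knob 85.8
```

View pics/w15c.png

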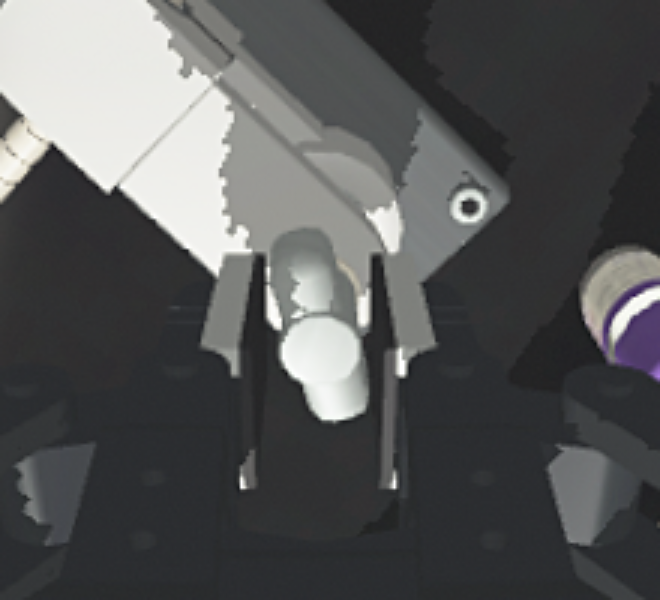

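The wing is regrasped, slack and lagging as intended. I'll turn it forward 150° and then pinch.

Call:
jog_arm(
  deltas=[
    [0,0,0,0,0,1,0.8],
    [0,0,0,0,0,1,0.8],
    [0,0,0,0,0,1,0.8],
    [0,0,0,0,0,1,0.8],
    [0,0,0,0,0,1,0.8],
    [0,0,0,0,0,1,0.8],
    [0,0,0,0,0,1,0.8],
    [0,0,0,0,0,1,0.8],
    [0,0,0,0,0,1,0.8],
    [0,0,0,0,0,1,0.8],
    [0,0,0,0,0,1,0.8],
    [0,0,0,0,0,1,0.8],
    [0,0,0,0,0,1,0.8],
    [0,0,0,0,0,1,0.8],
    [0,0,0,0,0,1,0.8],
    [0,0,0,0,0,1,0.8],
    [0,0,0,0,0,1,0.8],
    [0,0,0,0,0,1,0.8],
    [0,0,0,0,0,1,0.8],
    [0,0,0,0,0,1,0.8],
  ],
)

```text
time_s: 27.65
tool_pos: [538.3, 199.1, 67.7]
tcp_rot: [0.0, 0.971, 0.24, -0.0]
contact_force: [1.0, 0.3, 0.2]
opening: 0.201
```

Call:
jog_arm(
  deltas=[
    [0,0,0,0,0,1,0.8],
    [0,0,0,0,0,1,0.8],
    [0,0,0,0,0,1,0.8],
    [0,0,0,0,0,1,0.8],
    [0,0,0,0,0,1,0.8],
    [0,0,0,0,0,1,0.8],
    [0,0,0,0,0,1,0.8],
    [0,0,0,0,0,1,0.8],
    [0,0,0,0,0,1,0.8],
    [0,0,0,0,0,1,0.8],
    [0,0,0,0,0,0,0.8],
    [0,0,0,0,0,0,0.8],
  ],
)

```text
time_s: 28.85
tool_pos: [538.3, 199.1, 67.8]
tcp_rot: [0.0, 0.982, -0.19, 0.0]
contact_force: [0.1, -0.1, -0.3]
opening: 0.199
```

```bash
python3 -c "
from h import *
wing('w16')"
```

```text
t 28.85 pos [538.3 199.1  67.8] yaw -21.86 z [ 0. -0. -1.] q1,q6 [0.15 2.1 ] op 0.199 F [ 0.1 -0.1 -0.3]
wing n 1185 z pct 50,80,90,98 [82.4 83.8 84.2 84.8] knob 83.8
```

Call:
jog_arm(
  deltas=[
    [0,0,0,0,0,0,0.9],
    [0,0,0,0,0,0,1],
    [0,0,0,0,0,0,1],
    [0,0,0,0,0,0,1],
    [0,0,0,0,0,0,1],
    [0,0,0,0,0,0,1],
  ],
  force=25,
)

```text
time_s: 29.5
tool_pos: [538.5, 199.3, 67.9]
tcp_rot: [-0.0, 0.982, -0.191, 0.0]
contact_force: [2.6, 3.2, -0.7]
opening: 0.133
```

```bash
python3 - <<'E'
from h import *
im=wing('w17'); cv2.imwrite('pics/w17c.png',cv2.resize(im[100:350,170:490,::-1],None,fx=2.4,fy=2.4))
E
```

```text
t 29.5 pos [538.5 199.3  67.9] yaw -21.98 z [ 0.001  0.    -1.   ] q1,q6 [0.15 2.1 ] op 0.133 F [ 2.6  3.2 -0.7]
wing n 1239 z pct 50,80,90,98 [82.3 83.7 84.2 84.7] knob 83.8
```

View pics/w17c.png

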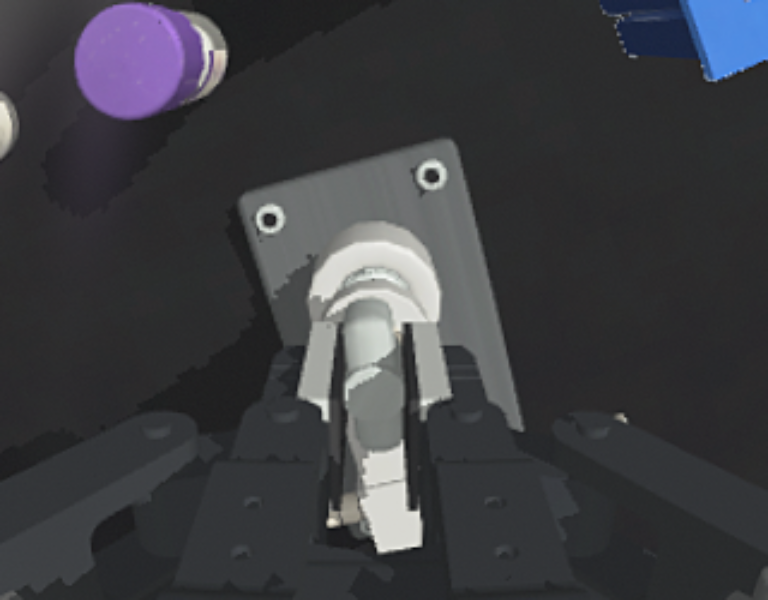

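```bash
python3 - <<'E'
from h import *
im,d=robot.get_image('top'); P=cloud('top',d)
for t in ['vial_a','hex_driver','ear_bar','pen']:
    for r in robot.recognise('top',t)[:2]:
        c=np.round(r['centre']).astype(int); print(t,c,round(r['score'],2),P[c[1],c[0]].round(0))
pose(); print(robot.sign_off())
E
```

```text
hex_driver [164 183] 0.9 [527. 502.  17.]
t 29.8 pos [538.5 199.2  67.9] yaw -21.99 z [ 0.001  0.    -1.   ] q1,q6 [0.15 2.1 ] op 0.132 F [3.8 3.5 0.2]
the job is handed in; nothing more can be done
None
```

The job is done and handed in at 29.8 s; sign-off gives no verdict, so the result rests on my own checks.

**Bar:** I slid the ear bar tip first through the bore with no noticeable contact force. Its middle measured about 4.6 mm short of the bore's, and I let go of it. It was seen through the bore after release, and still in place in the later wrist pictures.

**Screw:** I turned the loosely held wing backward until the measured wing height fell about 4.5 mm. I then turned it forward about one turn, with one regrasp, and pinched the wing at 25 N.

**Last checks:**
- **Screw height:** depth readings give about -9.3 to -9.6 mm and the turned angle gives about -10 mm. They differ by about half a millimetre, and both are inside -8.25 to -11.75 mm.
- **Grip:** the fingers stopped on the wing at an opening of 0.13. I did not measure the grip force itself.
- **Bystanders:** the final top view found the hex driver where it started. The networks did not report the vials, pen or bar in that view, so those have no numeric final check. The fingers never went near the vials or the pen.

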